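# Open the paste jar in the kit case

## Task

Get the paste jar in the grey kit case ready for use: swing the steel hasp at the front down off the lid's tongue, then tip the lid back past upright so that it stays open. Unscrew the tight cap anticlockwise while the jar stays down in its square well, which keeps it from turning; as soon as the threads let go, lift the cap straight up and finish still holding it level, just clear above the jar's mouth with its spreader blade still hanging inside. Leave the other things on the desk where they are.

Things in the scene. Friction and masses are not known exactly. Their poses are not given: they have to be found in the camera images.
- case: grey steel kit case, fixed; base 156 (x) x 210 (y) x 46 mm high, 88 mm with the closed lid. Origin: centre of its underside; own -x is its front (hasp side), +x its hinge side. A black insert in the base has two 64 mm square wells, 20 mm deep, floor 10 mm above the desk, at own (0, +48) and (0, -48) mm: one holds the jar, the other a pad of sticky notes, either way round
- hasp (a joint): steel hasp, a slotted plate 34 mm wide (y), 3 mm thick, hinged along the case's y on the base front, closed standing up over the lid's tongue. rad, about 0 closed (upright, tongue through its slot, lid locked), grows as it swings forward and down, stop at 1.4. Stiff hinge (0.04 N m): it stays where it is left
- hasp_hinge (a point): point on the hasp's hinge line, middle of its width: case own (-83, 0, 20) mm
- hasp_lip (a point): middle of the hasp's lip, its bent-out free end: 19 mm long, 34 mm wide along the case's y, 3 mm thick, 47.5 mm from the hinge line. Closed it is 15 mm in front of the case's front, 66 mm above the desk, sloping up and forward; nothing is beside it: pinch it across the 34 mm from above, or push it down
- lid (a joint): lid of the case, 42 mm deep, hinged along the case's y at the rear rim. rad, 0 closed, grows as the front rises, stop at 2.0. Stiff hinge (0.4 N m): it stays where it is left; about 4 N at the tongue lifts it
- lid_hinge (a point): point on the lid's hinge line, middle of its width: case own (78, 0, 46) mm
- lid_tongue (a point): middle of the lid's steel tongue (the hasp's catch, and the lip to lift the lid by): 18 mm wide along the case's y, 6 mm thick, sticks 27 mm out of the lid's front sloping 18 degrees down, its middle 47 mm above the desk when closed, 171 mm from the lid's hinge line. Pinch it across the 18 mm from above, once the hasp is down, and swing the lid with it
- jar: white square-bodied jar, 61 x 61 mm, body 40 mm high, round neck to 62 mm, 0.3 to 0.5 kg, loose in its well with 1.5 mm play a side, so it turns up to about 0.1 rad before the well stops it. Origin: centre of its underside, z up
- cap: black ribbed screw cap, 54 mm diameter, 22 mm high. Origin: centre of its lower edge, z up; tight, it lies 46 mm above the jar's origin. Anticlockwise from above unscrews: it rises 3 mm, and after 1.2 rad relative to the jar its three lugs are clear of the threads; at 1.75 rad they run against the next ramps. 0.1 to 0.2 N m starts it. While engaged, an upward pull lifts the jar too
- stapler: stapler 165 mm long on the desk, bystander
- usb_stick: memory stick 58 mm long on the desk, bystander
- calculator: pocket calculator 115 x 68 mm on the desk, bystander
- rubber_stamp: rubber stamp with a wooden handle, 72 mm high, bystander
- tape_roll: roll of tape lying flat, bystander
- cap_blade (a point): lower end of the white spreader blade (20 mm wide, 2.5 mm thick) that hangs from inside the cap: 27 mm below the cap's lower edge
- jar_rim (a point): centre of the jar's mouth, 62 mm above its origin; the mouth is 30 mm wide inside, the neck 38 mm outside

How it is judged:
By the outcome, as a careful person would: the job done as asked, in the order asked, and still so for the second after the job is handed in, while the arm keeps its last pose, push and grip.
It also fails if it takes over 67 s, if anything falls off the work surface, if the arm or the gripper's body presses on something with over 40 N, if the wrist force passes 120 N, or if a joint passes its speed limit or range.

## Robot

A 7-joint arm with a two-finger parallel gripper is mounted at the origin on a cart in front of the work surface, level with it; the furniture and walls round the work are solid. World frame = base frame: x ahead of the robot, y to its left, z up, the work surface at z = 0. Lengths are in mm, angles in degrees, forces in N, time in s.
With the tool pointing down it reaches from about 400 to 900 mm from the base axis. Payload 5.5 kg.
Tool frame: the origin (TCP) lies on the centre line of the jaws, within the pads' length; the fingertips stand bot.tip_extent ahead of it and the grasp point (between the pads) is the TCP (bot.tip_extent is the distance from the TCP to the fingertips, in mm); z points along the fingers, y is the line along which they close (so a half turn about z gives the same grasp; the last joint's range is limited). The gripper opens to 85 mm and grips with 20 to 120 N. Pads are 22 mm wide; open, the fingers measure 114 mm over their backs; the gripper's body (76 mm by 85 mm) begins 54 mm behind the grasp point. The pads swing forward as they close: fully open they stand 13 mm farther back than shut.
Start: joints at [-52.357, 28.699, -24.465, 88.831, 12.651, 65.22, -12.049], TCP at [249.369, 600.262, 250.31] pointing down, gripper open.
Joint ranges: [-164.97, 164.97], [-17.58, 116.51], [-87.97, 89.64], [11.32, 138.91], [-80.73, 260.73], [10.89, 115.49], [-147.41, 147.41]. Speed limits (degrees/s): [147.25, 147.25, 180, 180, 180, 180, 180].

## Interface

Orientations are given as a 3x3 rotation matrix whose columns are the frame's x, y, z axes.
In Python, from station import bot, gripper_to, eyes, close_job, spotter, sensors gives the robot as it stands. Calls block until the motion is done:
- bot.reach(position, orientation): joint-space move of the TCP to a pose.
- bot.line_to(position, rot=None, v=150, force_limit=None): straight line of the TCP; rot=None keeps the orientation; v is the mean speed in mm/s. With force_limit (N) it stops when the force on the tool has changed by that much, and returns True; else False.
- bot.move_joints(angles): joint-space move.
- gripper_to(opening): finger opening in mm; the grip force is fixed at half the most; returns when the fingers have stopped.
- bot.pause(seconds).
- bot.solve_ik(position, orientation): joint angles nearest the present ones, or None.
- eyes.grab_frame(name): name is "scene" or "side" or "wrist"; returns a dict with "color" (420x560x3 uint8, red, green, blue), "fx", "fy", "cx", "cy" (pixels), "extrinsics" (4x4, takes a point from camera to world coordinates). Camera axes: x right, y up, looking along -z (the intrinsics and any distortion apply to the point x, -y, -z); pixel columns grow to the right and rows downward; lengths in mm; the calibration is good to about 2 mm. A picture is of the moment at which its call begins. There is no depth.
A pose or a line that the arm cannot do raises bot.PlanningError and nothing moves.
- close_job(): hands the job in; it is judged then, once.
Trained networks look in the newest picture that a camera, given by its name, has taken for a name from the list of things; names that differ only in an ending like _2 or _b are one class to them, and where a whole thing is asked for, a point or a joint stands for the part that bears it (a point fixed in the world has none). Each returns a list of dicts, best first, with "score" (0 to 1); they miss things now and then, are a little off and sometimes report something else, mostly with a low value. They report only what shows in the picture. A call takes as long as a camera call.
- spotter.outline_of(label, camera): "region" (420x560 bool, what is visible of it) and "position" ([row, column] in pixels, amid what is visible of it).
Readings, each from a call of its own:
- sensors.get_t(): time.
- sensors.get_joint_pos(): joint angles.
- sensors.get_qvel(): joint speeds.
- sensors.get_tau(): joint torques, N m.
- sensors.get_tool_pos(): TCP position.
- sensors.get_orientation(): TCP orientation.
- sensors.get_wrist_force(): force on the tool from outside, world axes, zero at the start.
- sensors.get_moment(): the same for the moment, N m.
- sensors.get_gripper_width(): finger opening in mm.
- sensors.get_grip_force(): force on a finger pad.
Only numpy, scipy, OpenCV 4.12 (cv2) and the standard library are available. Lean on these libraries where they do the work, as an engineer would, in place of code of your own. Each camera call takes 0.05 s, during which the arm holds its last target. There are 200 camera calls.

## Working session

There is one attempt and no reset: what is moved stays moved. The work goes in short steps, each a Python script; the robot and the scene stay as the last script left them, time stands still between calls to the robot, and variables do not carry over. Pictures are saved under pics/ and viewed, at most 10 in all, crops included, and the job is handed in when it is done.

```bash
mkdir -p pics; ls; cat > h.py <<'E'
import numpy as np, cv2
from station import bot, gripper_to, eyes, close_job, spotter, sensors
def save(n,f,crop=None):
    im=f["color"][:,:,::-1]
    if crop: r0,r1,c0,c1=crop; im=cv2.resize(im[r0:r1,c0:c1],None,fx=2,fy=2)
    cv2.imwrite(f"pics/{n}.png",im)
def proj(f,P):
    E=np.array(f["extrinsics"]); p=(np.atleast_2d(P)-E[:3,3])@E[:3,:3]
    return np.c_[f["cx"]+f["fx"]*p[:,0]/-p[:,2], f["cy"]+f["fy"]*-p[:,1]/-p[:,2]]
def ray(f,u,v):
    E=np.array(f["extrinsics"]); d=E[:3,:3]@np.array([(u-f["cx"])/f["fx"],-(v-f["cy"])/f["fy"],-1]); return E[:3,3],d/np.linalg.norm(d)
def onz(f,u,v,z):
    o,d=ray(f,u,v); return o+d*(z-o[2])/d[2]
E
python3 - <<'E'
from h import *
for c in ["scene","side"]:
    f=eyes.grab_frame(c); save(c+"0",f); print({k:np.round(f[k],2).tolist() for k in f if k!="color"},[k for k in f])
    for l in ["case","hasp","hasp_lip","lid_tongue"]:
        for r in spotter.outline_of(l,c)[:1]:
            m=r["region"]; ys,xs=np.where(m); print(c,l,round(r["score"],2),np.round(r["position"],1),xs.min(),xs.max(),ys.min(),ys.max())
print(sensors.get_t(),bot.tip_extent,np.round(sensors.get_orientation(),2).tolist())
E
```

```text
pics
{'fx': 396.7, 'fy': 396.7, 'cx': 287.23, 'cy': 209.58, 'extrinsics': [[-0.63, 0.37, -0.68, -353.15], [-0.77, -0.3, 0.56, 599.01], [0.01, 0.88, 0.47, 673.07], [0.0, 0.0, 0.0, 1.0]]} ['color', 'fx', 'fy', 'cx', 'cy', 'extrinsics']
scene case 0.91 [227.6 249.6] 208 291 194 256
scene hasp_lip 0.43 [235.3 266.8] 263 273 227 242
scene lid_tongue 0.77 [216.9 248.9] 208 291 194 244
{'fx': 476.71, 'fy': 476.71, 'cx': 279.33, 'cy': 206.23, 'extrinsics': [[0.2, -0.82, 0.54, 1168.31], [0.98, 0.16, -0.12, -240.22], [0.01, 0.55, 0.83, 1114.61], [0.0, 0.0, 0.0, 1.0]]} ['color', 'fx', 'fy', 'cx', 'cy', 'extrinsics']
side case 0.71 [221.9 317. ] 275 361 184 265
side hasp 0.34 [303.1 206.1] 196 219 292 309
side hasp_lip 0.51 [192.5 306.5] 307 314 189 191
side lid_tongue 0.6 [217.6 316.3] 275 361 185 258
0.5 19.0 [[-0.92, 0.38, -0.0], [0.38, 0.92, -0.0], [0.0, -0.0, -1.0]]
```

View pics/scene0.png

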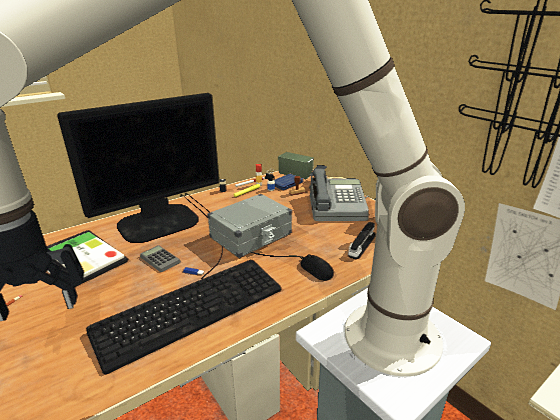

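View pics/side0.png

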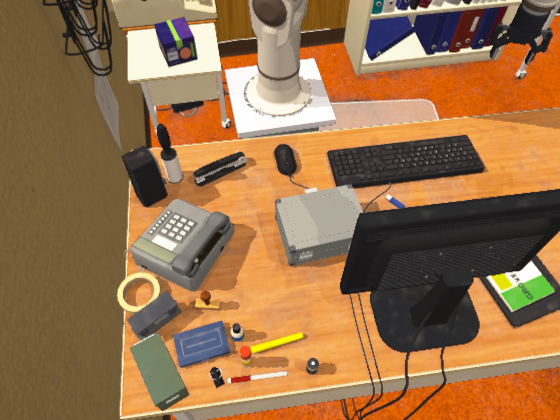

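The scene view shows the closed case at about (250,225) with its hasp, at (268,235), facing the robot. The side view shows its top at (318,222), with the monitor hiding its lower-right corner at (355,245). I'll fit the case pose to both outlines.

```bash
cat > fit.py <<'E'
from h import *
from scipy.optimize import minimize
def case_fit():
    D=[]
    for c in ["scene","side"]:
        f=eyes.grab_frame(c); m=spotter.outline_of("case",c)[0]["region"].astype(bool)
        ig=np.zeros(m.shape,bool)
        if c=="side": ig[195:,343:]=1
        D.append((f,m,ig))
    B=np.array([[sx*78,sy*105,z] for sx in(-1,1) for sy in(-1,1) for z in(0,88)])
    def cost(p):
        a=p[2]; R=np.array([[np.cos(a),-np.sin(a),0],[np.sin(a),np.cos(a),0],[0,0,1]]); t=0
        for f,m,ig in D:
            q=proj(f,B@R.T+[p[0],p[1],0]); h=cv2.convexHull((q*256).astype(np.int32))
            k=np.zeros(m.shape,np.uint8); cv2.fillConvexPoly(k,h,255,cv2.LINE_AA,8)
            k=k/255.; t+=np.abs(k-m)[~ig].sum()/m.sum()
        return t
    best=min((minimize(cost,[x,y,a],method="Nelder-Mead",options=dict(initial_simplex=[[x,y,a],[x+20,y,a],[x,y+20,a],[x,y,a+.15]])) for x,y in[(600,-100),(560,-60),(640,-130)] for a in(-.3,0,.3)),key=lambda r:r.fun)
    return best,D,B
if __name__=="__main__":
    b,D,B=case_fit(); print(b.x,np.degrees(b.x[2]),b.fun)
    a=b.x[2]; R=np.array([[np.cos(a),-np.sin(a),0],[np.sin(a),np.cos(a),0],[0,0,1]])
    T=lambda P:np.array(P)@R.T+[b.x[0],b.x[1],0]
    ims=[]
    for (f,m,ig),cr in zip(D,[(170,280,190,310),(160,290,255,385)]):
        im=cv2.resize(f["color"][cr[0]:cr[1],cr[2]:cr[3],::-1],(390,390*(cr[1]-cr[0])//(cr[3]-cr[2]))); s=390/(cr[3]-cr[2])
        for q in proj(f,T(np.r_[B,[[-83,0,20]],[[-93,0,66]],[[-90,0,47]]])): cv2.circle(im,tuple(int(v) for v in (q-[cr[2],cr[0]])*s),2,(0,0,255),-1)
        ims.append(cv2.copyMakeBorder(im,0,400-im.shape[0],0,5,0))
    cv2.imwrite("pics/fit.png",np.hstack(ims))
    p=T([-93,0,250]); print(p)
    f=eyes.grab_frame("side"); print([(l,np.round(onz(f,*spotter.outline_of(l,"side")[0]["position"][::-1],0),0)) for l in["stapler","usb_stick","rubber_stamp","calculator"] if spotter.outline_of(l,"side")])
E
python3 fit.py
```

```text
[5.51595025e+02 4.27208437e+00 2.93410690e-02] 1.6811194179886104 0.12966910004982787
[458.63505356   1.54375646 250.        ]
[('stapler', array([ 269., -228.,    0.])), ('usb_stick', array([ 279., -237.,    0.])), ('rubber_stamp', array([ 691., -316.,    0.]))]
```

View pics/fit.png

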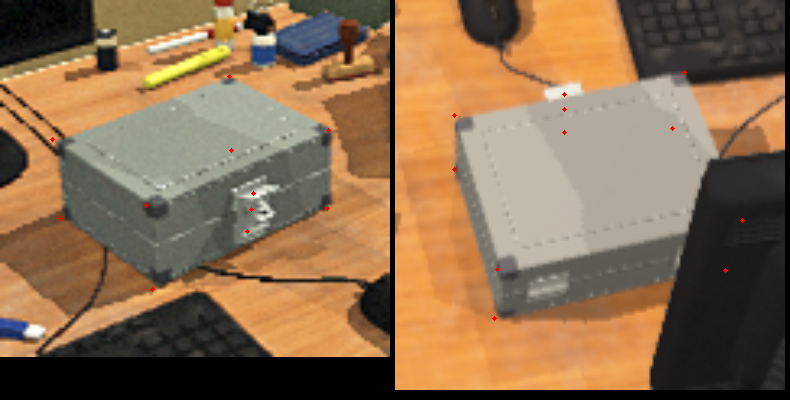

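Pixel check: the fit is within about 3 px. The hasp lip is seen at scene crop (265,192) and the fit puts it at (253,193), so I'll refine it with the wrist camera. The monitor is close by, so I'll retract before swinging over.

```bash
python3 - <<'E'
from h import *
f=eyes.grab_frame("side"); print("monitor base",onz(f,372,310,0),onz(f,478,300,0), onz(f,425,345,0))
g=eyes.grab_frame("scene"); print("mon base scene",onz(g,118,222,0),onz(g,198,220,0))
R0=np.array([[-1,0,0],[0,1,0],[0,0,-1.]])
for R in (R0,-R0*[1,1,-1]):
    print(bot.solve_ik([460,0,350],R))
for k in (1,-1):
  R=np.array([[k*-1,0,0],[0,k,0],[0,0,-1.]])
  try:
    bot.line_to([190,450,300],v=200); bot.reach([320,330,350],R); bot.reach([440,0,350],R); break
  except bot.PlanningError as e: print(e)
f=eyes.grab_frame("wrist"); save("w0",f); np.savez("w0",**f)
print(k,sensors.get_t(),np.round(sensors.get_joint_pos(),1),sensors.get_tool_pos(),np.round(f["extrinsics"],2).tolist(),f["fx"],f["cx"],f["cy"])
for l in ["hasp_lip","lid_tongue","case","hasp"]:
  for r in spotter.outline_of(l,"wrist")[:1]:
     m=r["region"].astype(np.uint8); print(l,r["score"],r["position"],cv2.minAreaRect(cv2.findNonZero(m)))
E
```

```text
monitor base [788.99952623  78.9420814    0.        ] [815.21412377 346.53671687   0.        ] [896.31624464 175.59051849   0.        ]
mon base scene [902.17747329 301.43081101   0.        ] [7.45950226e+02 8.50731781e+01 1.13686838e-13]
[-1.95767555e+00  1.98666069e+00 -1.42584615e+00  1.08109954e+02
  5.26285787e-02  6.99040077e+01  8.65992521e+01]
[-15.96168203   1.63631737  12.94156665 108.5253254   -0.39023152
  69.88032886 -92.8909807 ]
1 4.3583 [ -2.5  -0.3  -1.2 110.4  -0.   69.9  86.5] [440.03658572   1.87975615 349.89807494] [[-0.0, -0.96, -0.28, 369.7], [1.0, -0.0, -0.0, 1.34], [0.0, -0.28, 0.96, 475.04], [0.0, 0.0, 0.0, 1.0]] 363.69638850764426 279.9101034172478 209.08669896815536
hasp_lip 0.7 [185.0, 278.4] ((276.647216796875, 186.56092834472656), (15.745597839355469, 29.56752586364746), 85.91438293457031)
lid_tongue 0.61 [259.2, 280.2] ((279.32012939453125, 249.77362060546875), (156.1990509033203, 191.25244140625), 87.56334686279297)
case 0.67 [254.3, 281.4] ((279.109619140625, 249.95889282226562), (156.48529052734375, 191.27626037597656), 87.87889862060547)
hasp 0.81 [186.1, 279.0] ((276.5950012207031, 186.49549865722656), (16.0770206451416, 29.395265579223633), 87.27368927001953)
```

View pics/w0.png

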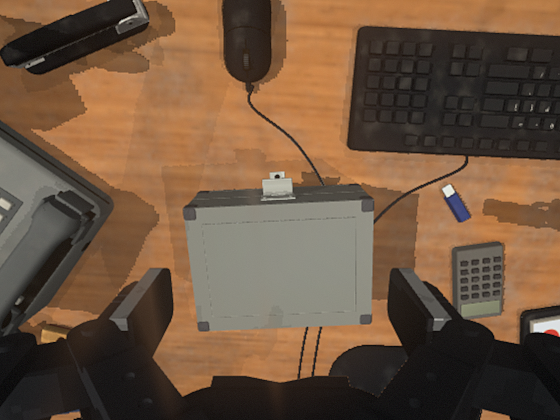

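The wrist view shows the lid top with corners at about (189,206), (373,196), (372,323) and (197,330). The hasp lip is at (277,186) and the tongue tip shows through at (277,176). Next I'll solve for the pose.

```bash
python3 - <<'E'
from h import *
from scipy.optimize import least_squares
f=dict(np.load("w0.npz"))
C=[(189,206),(373,196),(372,323),(197,330)]
for c in C: print(c,np.round(onz(f,*c,88),1))
print("lip",onz(f,277,187,66), "tongue tip",onz(f,278,176,43))
M=np.array([[-78,105],[-78,-105],[78,-105],[78,105]])[[1,0,3,2]]
def T(p,P): c,s=np.cos(p[2]),np.sin(p[2]); return np.asarray(P)@np.array([[c,s,0],[-s,c,0],[0,0,1]])+[p[0],p[1],0]
P=np.c_[M,[88]*4]
r=least_squares(lambda p:(proj(f,T(p,P))-C).ravel(),[555,0,0],x_scale=[1,1,.01]); print(r.x,np.degrees(r.x[2]),r.fun.round(1))
im=cv2.resize(f["color"][160:345,170:390,::-1],None,fx=3.6,fy=3.2) 
im=cv2.resize(f["color"][160:345,170:390,::-1],None,fx=3.2,fy=3.2,interpolation=cv2.INTER_CUBIC)
hl=[[-93,y,66] for y in(-17,17)]; 
for p,col in((r.x,(0,0,255)),((551.6,4.3,.0293),(255,0,0))):
  for q in proj(f,T(p,np.r_[P,P*[1,1,0],hl,[[-105,0,43]],[[-83,0,20]]])): cv2.circle(im,tuple(int(v) for v in (q-[170,160])*3.2),3,col,-1)
cv2.imwrite("pics/w0c.png",im)
E
```

```text
(189, 206) [477.4 -98.5  88. ]
(373, 196) [465.5 103.9  88. ]
(372, 323) [624.6 114.3  88. ]
(197, 330) [634.9 -99.1  88. ]
lip [460.59851157  -1.50471842  66.        ] tongue tip [452.16014323  -0.46860869  43.        ]
[5.50453653e+02 5.29613950e+00 4.52234676e-02] 2.5911138276635044 [-4.2 -0.1  2.4  2.  -0.4 -0.7  2.4 -1.2]
```

View pics/w0c.png

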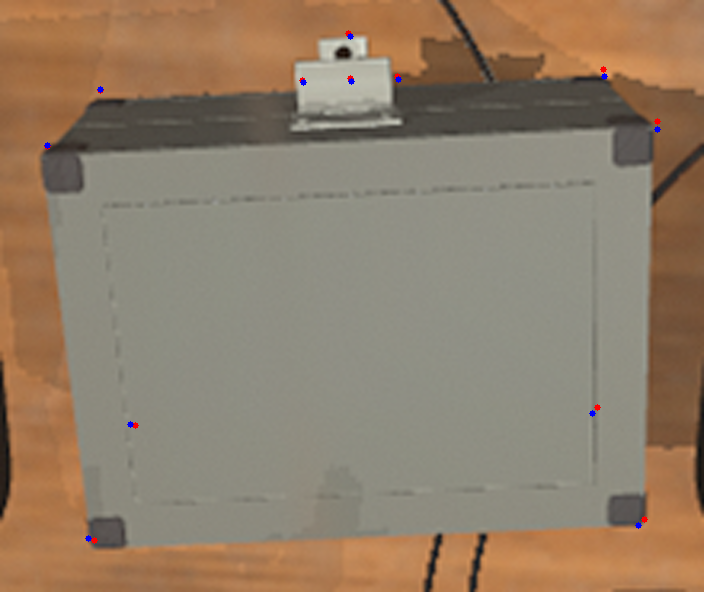

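The two independent fits agree. Case origin is about (552, 3), yaw about 2.1°. Next: pinch the lip and swing the hasp down along its arc.

```bash
cat >> h.py <<'E'
CX,CY,A=552.,3.,0.036
def W(p): c,s=np.cos(A),np.sin(A); return np.array([CX+c*p[0]-s*p[1],CY+s*p[0]+c*p[1],p[2]])
def RT(yaw,tilt=0):  # tool down, closing along case y at yaw=0; tilt>0 leans the fingertips toward +x
    from scipy.spatial.transform import Rotation as Ro
    return Ro.from_euler("z",A+yaw).as_matrix()@Ro.from_euler("y",-tilt).as_matrix()@np.diag([-1.,1,-1])
def st(t=""):
    print(t,round(sensors.get_t(),2),"pos",np.round(sensors.get_tool_pos(),1),"F",np.round(sensors.get_wrist_force(),1),"M",np.round(sensors.get_moment(),2),"w",round(sensors.get_gripper_width(),1),"g",round(sensors.get_grip_force(),1))
E
python3 - <<'E'
from h import *
R=RT(0); up=7
hp=lambda a:W([-83-47.5*np.sin(.214+a),0,20+47.5*np.cos(.214+a)+up])
for a in (0,.7,1.33): print(bot.solve_ik(hp(a),R) is not None)
gripper_to(60)
bot.reach(hp(0)+[0,0,80],R); st("above")
print(bot.line_to(hp(0),v=120,force_limit=12)); st("at")
gripper_to(20); st("grip")
for a in np.linspace(0,1.33,11)[1:]:
    bot.line_to(hp(a),R,v=70)
    if np.linalg.norm(sensors.get_wrist_force())>60: st("stop"); break
st("down")
gripper_to(60); st("rel")
bot.line_to(hp(a)+[-10,0,0],v=100)
bot.line_to(hp(a)+[-10,0,150],v=250)
bot.reach(W([-150,0,300]),R)
f=eyes.grab_frame("wrist"); save("w1",f,(130,350,100,480)); np.savez("w1",**f); st()
E
```

```text
True
True
True
above 5.74 pos [ 4.600e+02 -3.000e-01  1.543e+02] F [ 0.7  0.2 -0.3] M [ 0.01 -0.05 -0.04] w 59.7 g 0.0
False
at 6.56 pos [ 4.598e+02 -3.000e-01  7.420e+01] F [ 0.6 -1.1 -0.1] M [0.01 0.03 0.02] w 60.0 g 0.0
grip 6.93 pos [459.8  -0.9  74.6] F [-2.2 -1.8  7.7] M [-0.26  0.3   0.11] w 31.9 g 58.6
down 9.43 pos [422.9  -2.9  29.4] F [-2.  -4.2  8.4] M [-0.86 -0.08  0.04] w 31.6 g 73.7
rel 9.82 pos [421.6  -1.5  28.3] F [0.6 0.6 0.4] M [ 0.02  0.01 -0.  ] w 60.1 g 0.0
 11.43 pos [401.1  -2.4 298.2] F [-0.1  0.7 -0.4] M [ 0.   -0.   -0.01] w 60.0 g 0.0
```

View pics/w1.png

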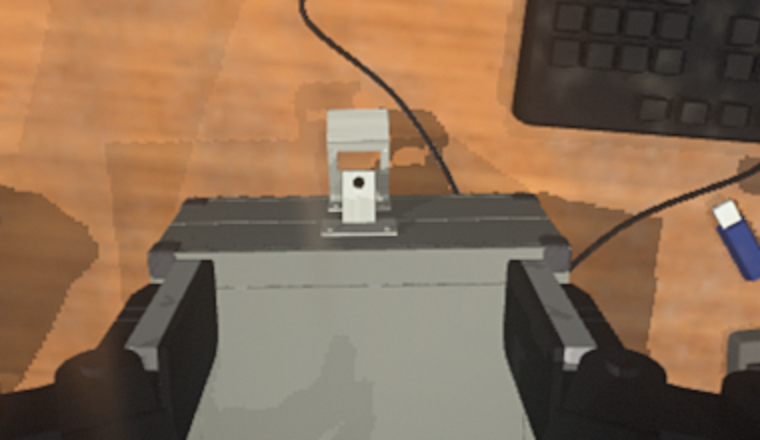

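The picture shows the hasp swung down, with its plate at crop (358,130), and the tongue free at crop (358,195). Now the lid.

```bash
python3 - <<'E'
from h import *
f=dict(np.load("w1.npz")); t=onz(f,100+359/2,130+198/2,47); print("tongue",t,"model",W([-93,0,47]))
R=RT(0); r0=173.; up=6; y=0.
c,s=np.cos(A),np.sin(A); y=float((t-W([0,0,47]))@[-s,c,0]); print("own y",y); y=np.clip(y,-3,3)
lp=lambda a:W([78-r0*np.cos(a),y,46+r0*np.sin(a)+up*max(np.cos(a),0)+0*a])
TH=1.86
for a in (0,.8,1.5,TH): q=bot.solve_ik(lp(a),R); print(a,lp(a).round(),None if q is None else q.round(0))
gripper_to(50)
bot.reach(lp(0)+[0,0,70],R)
print(bot.line_to(lp(0),v=120,force_limit=10)); st("at")
gripper_to(8); st("grip")
w=sensors.get_gripper_width()
if 13<w<22:
  for a in np.linspace(0,TH,19)[1:]:
    bot.line_to(lp(a),R,v=110); 
    F=sensors.get_wrist_force(); print(round(a,2),F.round(0) if hasattr(F,'round') else F,end=" ")
    if np.linalg.norm(F)>60 : print("STOP"); break
  st("open")
E
```

```text
tongue [461.86424828  -0.85602821  47.        ] model [ 4.59060257e+02 -3.47276879e-01  4.70000000e+01]
own y -0.6093435619658463
0 [457.  -1.  52.] [ -3.  26.  -1. 124.   1.  30.  88.]
0.8 [510.   1. 174.] [ -3.  18.  -1. 114.   0.  48.  89.]
1.5 [618.   5. 219.] [-3. 25. -0. 96.  0. 59. 89.]
1.86 [679.   7. 212.] [-3. 32.  0. 87. -0. 61. 89.]
False
at 13.2 pos [457.9  -1.   52.9] F [-1.  -1.6  0.1] M [-0.04  0.02  0.  ] w 49.8 g 0.0
grip 13.59 pos [457.8  -1.3  52.9] F [-1.5 -1.2  6.7] M [-0.22  0.22  0.16] w 16.4 g 58.4
0.1 [ 2. -1. -2.] 0.21 [ 4. -2. -3.] 0.31 [ 6. -2. -2.] 0.41 [ 6. -2. -3.] 0.52 [ 4. -2. -4.] 0.62 [ 4.  0. -3.] 0.72 [ 2.  0. -2.] 0.83 [ 0.  2. -1.] 0.93 [-3.  3. -0.] 1.03 [-4.  3.  3.] 1.14 [-6.  4.  9.] 1.24 [-7.  4. 12.] 1.34 [-4.  5. 13.] 1.45 [-2.  5. 12.] 1.55 [-0.  5. 11.] 1.65 [0. 6. 9.] 1.76 [1. 6. 7.] 1.86 [3. 5. 7.] open 19.14 pos [683.  10. 215.] F [2.6 4.8 7.5] M [ 1.25 -0.26 -0.24] w 14.5 g 61.3
```

```bash
python3 - <<'E'
from h import *
gripper_to(50); p=sensors.get_tool_pos()
bot.line_to(np.array(p)+[0,0,70],v=200)
gripper_to(85)
bot.reach(W([-70,0,330]),RT(0)); st()
f=eyes.grab_frame("wrist"); np.savez("w2",**f); save("w2",f)
for l in ["cap","jar"]:
  for r in spotter.outline_of(l,"wrist")[:2]:
    m=r["region"].astype(np.uint8); (u,v),rad=cv2.minEnclosingCircle(cv2.findNonZero(m)); P=onz(f,u,v,78 if l=="cap" else 50); print(l,r["score"],r["position"],(u,v),rad,P.round(1),cv2.minAreaRect(cv2.findNonZero(m)))
print("model",W([0,48,78]),W([0,-48,78]))
s=eyes.grab_frame("scene"); print([ (x["score"],x["position"]) for x in spotter.outline_of("lid","scene")[:1]]); np.savez("s2",**s)
E
```

```text
21.34 pos [483.2   0.6 330.5] F [ 0.6 -0.3  0.1] M [ 0.02 -0.04 -0.01] w 84.9 g 0.0
cap 0.96 [235.0, 237.6] (237.14739990234375, 233.2138671875) 25.537187576293945 [551.1 -44.3  78. ] ((237.25003051757812, 233.25003051757812), (48.790367126464844, 49.497474670410156), 45.0)
jar 0.72 [208.2, 253.5] (240.0, 225.0) 36.124881744384766 [551.  -44.1  50. ] ((240.0, 225.0), (54.0, 54.0), 90.0)
jar 0.27 [3.1, 30.9] (40.5, 5.5) 40.871849060058594 [ 327.  -244.5   50. ] ((40.5, 11.0), (22.0, 81.0), 90.0)
model [550.27237322  50.96889936  78.        ] [553.72762678 -44.96889936  78.        ]
[(0.67, [189.2, 223.2])]
```

View pics/w2.png

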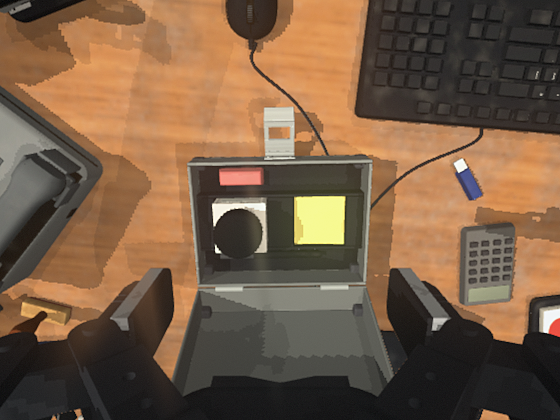

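The lid stays open. The cap is at px (237,233), i.e. about (551.5,-44.4), and the sticky notes are in the other well. Next: grip the cap and unscrew along the helix, watching torque.

```bash
python3 - <<'E'
from h import *
C=np.array([551.6,-44.4,0]); z0=70; y0=-.8
for y in(-.8,0,.8,.9): q=bot.solve_ik(C+[0,0,z0],RT(y)); print(y,None if q is None else q.round(0))
bot.reach(C+[0,0,160],RT(y0)); print(sensors.get_joint_pos()[6])
print(bot.line_to(C+[0,0,z0],v=120,force_limit=8)); st("at")
gripper_to(45); st("grip")
p=np.array(sensors.get_tool_pos()); print(p)
if 50<sensors.get_gripper_width()<57:
  n=0
  for d in np.arange(.1,1.41,.1):
    bot.line_to(C+[0,0,z0+2.5*max(0,min(d-.1,1.2))],RT(y0+d),v=40)
    print(round(d,2),"F",np.round(sensors.get_wrist_force(),1),"Mz",round(sensors.get_moment()[2],2))
  st("turned")
f=eyes.grab_frame("scene"); np.savez("s3",**f); save("s3",f,(130,290,150,430))
E
```

```text
-0.8 [ -1.  31.   3. 111.  -3.  38.  50.]
0 [  1.  31.   2. 111.  -1.  38.  95.]
0.8 [  3.  31.  -1. 111.   1.  38. 139.]
0.9 [  4.  31.  -2. 111.   2.  38. 144.]
49.99843634535262
False
at 23.27 pos [552.4 -44.4  70.9] F [-0.3 -0.7  0.4] M [ 0.02 -0.05 -0.05] w 84.8 g 0.0
grip 23.68 pos [552.7 -44.1  71.1] F [-0.3  0.8  6. ] M [ 0.22 -0.02 -0.03] w 52.0 g 61.4
[552.748905   -44.08263049  71.14586894]
0.1 F [0.2 0.7 5.6] Mz 0.04
0.2 F [0.5 0.1 5.7] Mz 0.11
0.3 F [0.4 0.5 6. ] Mz 0.03
0.4 F [ 0.6 -1.   6. ] Mz 0.06
0.5 F [ 2.4 -0.7  5.3] Mz 0.09
0.6 F [ 2.1 -0.8  4.7] Mz 0.07
0.7 F [1.4 0.1 5.2] Mz 0.08
0.8 F [ 1.4 -1.3  5.2] Mz 0.06
0.9 F [ 2.3 -0.8  4.4] Mz 0.05
1.0 F [ 2.1 -0.9  4. ] Mz 0.12
1.1 F [ 1.8 -0.4  4. ] Mz 0.02
1.2 F [ 2.3 -2.1  3.5] Mz 0.04
1.3 F [ 3.6 -0.6  2.4] Mz 0.07
1.4 F [ 2.3 -1.2  4.4] Mz 0.01
turned 27.18 pos [551.6 -44.4  73. ] F [ 2.3 -1.2  4.4] M [-0.25 -0.62  0.01] w 51.6 g 62.0
```

```bash
python3 - <<'E'
from h import *
C=np.array([551.6,-44.4,0]); y=-.8+1.5
print(bot.line_to(C+[0,0,73],RT(y),v=40)); bot.pause(.3); st("1.5")
for dz in (1,2,4,6):
    bot.line_to(C+[0,0,73+dz],v=30); bot.pause(.2); st(f"+{dz}")
f=eyes.grab_frame("scene"); np.savez("s4",**f)
s=eyes.grab_frame("side"); np.savez("d4",**s)
g=np.load("s3.npz")["color"]
cr=lambda im,r,c:cv2.resize(im[r:r+100,c:c+125,::-1],(390,312),interpolation=cv2.INTER_CUBIC)
cv2.imwrite("pics/s4.png",np.hstack([cr(f["color"],160,195),cr(s["color"],170,255)]))
E
```

```text
False
1.5 27.77 pos [551.6 -44.4  73. ] F [ 3.2 -2.4  3.8] M [-0.37 -0.66 -0.07] w 52.0 g 62.0
+1 28.23 pos [551.3 -44.4  73.8] F [ 3.2 -1.9 -0. ] M [-0.3  -0.63 -0.04] w 51.7 g 62.4
+2 28.68 pos [551.2 -44.3  74.8] F [ 2.8 -1.1 -1.1] M [-0.17 -0.46 -0.01] w 51.8 g 62.6
+4 29.12 pos [551.4 -44.4  76.9] F [ 0.5 -0.7 -0.9] M [-0.16 -0.24 -0.02] w 52.1 g 62.7
+6 29.57 pos [551.5 -44.4  79. ] F [ 0.5 -0.7  0.9] M [-0.16 -0.07 -0.03] w 52.2 g 62.7
```

View pics/s4.png

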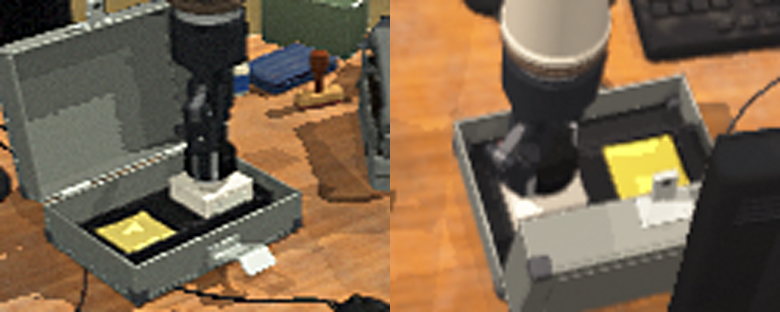

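Wrist Fz is about 0 after the 6 mm lift, so the jar's weight (3–5 N) is not on it. The view shows the jar body still low in its well at left crop (212,192). I'll lift to the final height and check for the neck below the cap.

```bash
python3 - <<'E'
from h import *
C=np.array([551.6,-44.4,0])
bot.line_to(C+[0,0,94.5],v=40); bot.pause(.3); st("final")
print(np.round(sensors.get_orientation(),3).tolist())
f=eyes.grab_frame("scene"); s=dict(np.load("s4.npz")); s0=dict(np.load("s3.npz"))
for l in("jar","cap"):
  for r in spotter.outline_of(l,"scene")[:1]:
    ys,xs=np.where(r["region"]); print(l,r["score"],xs.min(),xs.max(),ys.min(),ys.max())
print("rim px",proj(f,[C+[0,0,72],C+[0,0,50]]),"cap edge",proj(f,[C+[0,0,79.5],C+[0,0,101]]))
cr=lambda im:cv2.resize(im[185:245,225:290,::-1],(390,360),interpolation=cv2.INTER_CUBIC)
cv2.imwrite("pics/s5.png",np.hstack([cr(s0["color"]),cr(f["color"])]))
E
```

```text
final 30.52 pos [551.4 -44.4  94.3] F [-0.9  0.8 -1.4] M [-0.05  0.01 -0.03] w 52.1 g 62.7
[[-0.741, -0.671, -0.0], [-0.671, 0.741, 0.0], [0.0, 0.0, -1.0]]
jar 0.57 250 275 213 229
cap 0.42 255 269 202 211
rim px [[261.86734083 211.31905704]
 [262.0318484  217.35852026]] cap edge [[261.81063608 209.23729102]
 [261.6462939  203.20389932]]
```

View pics/s5.png

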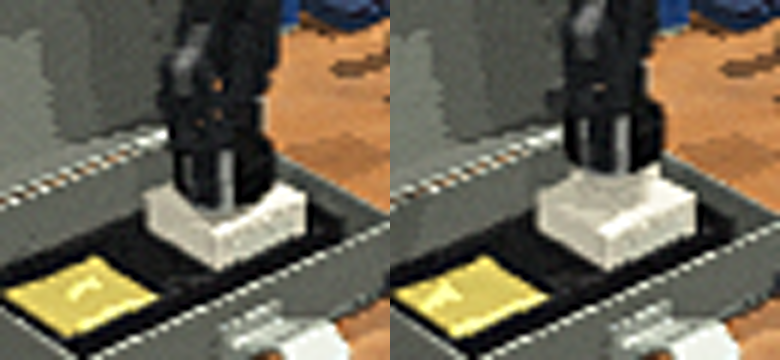

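The right-hand view shows the jar still seated: its front corner at about (605,268) matches the earlier (215,268). The neck is visible below the raised, level cap at about (612,178). The cap edge is about 7 mm above the mouth and the blade about 20 mm inside.

```bash
python3 -c "
from h import *
print(close_job())"
```

```text
the job is handed in; nothing more can be done
None
```

The job is handed in at about 31 s: hasp down, lid standing open, cap unscrewed and held level about 7 mm above the jar's mouth with its blade still inside, jar seated in its well and nothing else on the desk touched.

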